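Load-test the torch cell: shut the bay cover, hold the selector at its third click

TASK

Load-test the torch cell that is clipped in the bench tester: first slide the tester's bay cover fully shut over the cell. Then turn the spring-return load selector clockwise, past its first and second clicks to the third (the three-dot mark), and hold it there against its spring with the cover still shut; the job finishes with you still holding the selector at the third click. Do not move the torch, its end cap, the parts tub or the spare cell.

Things in the scene. Friction and masses are not known exactly. Their poses are not given: they have to be found in the camera images.
- tester: cell tester, a grey case 180 mm (x) by 260 mm (y) that does not shift; aluminium panel on top, 60 mm above the shelf. Origin: centre of its underside. x points from operator's edge to back, y to the operator's left, z up. On the panel: cell bay at x -45, y +55 mm; meter (11 mm high) at x +43, y +52; selector axis at x +35, y -65. A folded handle sticks out 23 mm at the back
- cover_rib (a point): centre of the finger rib in the middle of the bay cover, 72 mm above the shelf. Rib: 34 mm long (tester x), 10 thick (tester y), 15 high above the cover, a flat grey plate 56 mm (x) by 86 mm (y), 4 thick, top face 64.5 mm above the shelf. It slides along the tester's y between two black rails, 25 mm either side of the rib's middle, 3 mm above the plate. Axes as the tester's
- cover (a joint): how far the bay cover is open, m: 0 = fully shut against its end stop over the cell, 0.080 = fully open; it shuts by sliding towards the tester's +y. It rubs with about 2 N and stays where it is left
- knob_center (a point): centre of the bar of the selector knob, on its vertical turning axis, 80 mm above the shelf. Black bar 48 mm long, 12 thick, 28 high (66 to 94 mm above the shelf) on a round skirt 48 mm in diameter, top 67 mm above the shelf. The frame turns with the knob: x along the bar to the end with the white pointer line, y across the bar, z up
- selector (a joint): selector angle, rad, clockwise from above: 0 = off (ring mark, pointer 0.59 rad anticlockwise of the tester's x); clicks at 0.39 (one dot), 0.79 (two dots), 1.18 (three dots); end stop 1.24. Let go, it springs back to 0 from any click: about 0.06 N m at 0, 0.16 at the third click, and each click adds about 0.05 N m on the way. The meter's needle rises with it
- torch_center (a point): bystander: white plastic torch standing on its lens, 165 mm high, head 54 mm and barrel 38 mm in diameter; point half-way up its axis
- tub_center (a point): bystander: clear plastic parts tub with white twist cap, 73 mm in diameter, 82 mm high; point half-way up its axis
- cap_center (a point): bystander: the torch's white end cap lying flat, 42 mm in diameter, 19 mm high; point at its centre
- spare_center (a point): bystander: spare cell standing on end, 34 mm in diameter, 61 mm high; point half-way up its axis

How it is judged:
By the outcome, as a careful person would: the job done as asked, in the order asked, and still so for the second after the job is handed in, while the arm keeps its last pose, push and grip.
It also fails if it takes over 43 s, if anything falls off the work surface, if the arm or the gripper's body presses on something with over 40 N, if the wrist force passes 120 N, or if a joint passes its speed limit or range.

ROBOT

A 6-joint arm with a two-finger parallel gripper is mounted at the origin on the work surface. World frame = base frame: x ahead of the robot, y to its left, z up, the work surface at z = 0. Lengths are in m, angles in rad, forces in N, time in s.
With the tool pointing down it reaches from about 0.3 to 0.825 m from the base axis. Payload 5.4 kg.
Tool frame: the origin (TCP) lies at the very end of the fingers, on their centre line; the grasp point (between the pads) lies 19 mm behind it; z points along the fingers, y is the direction in which the jaws open and shut (so a half turn about z gives the same grasp; the last joint's range is limited). The gripper opens to 92 mm and grips with 3 to 60 N. Pads are 20 mm wide; open, the fingers measure 128 mm over their backs; the gripper's body (75 mm by 189 mm) begins 69 mm behind the grasp point.
Start: joints at [-1.322, 0.158, 1.597, -0, 1.386, -0.21], TCP at [0.255, -0.516, 0.215] pointing down, gripper open.
Joint ranges: [-2.91, 2.91], [-0.94, 2.29], [0.18, 2.7], [-1.29, 4.43], [0.17, 2.64], [-3, 3]. Speed limits (rad/s): [2.57, 2.57, 3.14, 3.14, 3.14, 3.14].

INTERFACE

Orientations are given as a unit quaternion [w, x, y, z].
In Python, from cell import get_obs, grab_frame, hand_in gives the robot as it stands. The module is installed in compiled form; this text tells all that it offers.
- The arm moves only by the shell command python3 -m inch 'ROWS' [FORCE]. ROWS is JSON, one flat list of numbers, 7 for each row, row after row: the shift along the tool's x, y, z in cm, then the turn, a rotation vector about the tool's x, y, z in rad, then the opening, from 0 (shut) to 1 (fully open). A call has exactly 5 rows; each row is the pose to reach, as a shift and turn from the pose commanded when the call began, along the tool's axes at that moment; what a row does not reach only later rows make up. A row lasts 1/8 s, in which the tool goes at most 62.5 mm and 10.7 degrees, less where a joint would pass 70% of its speed; a pose out of reach is approached as far as the arm can. A call with a gripper value outside its range is refused whole. The fingers move at their own pace and stop on an object; FORCE is the grip in N (left out, the last holds). Time passes only in rows, so rows that repeat a pose let the fingers close, or fill a call up. It gives the time, the measured TCP pose, the force and the opening at its end, in the units of the state.
- get_obs(): the state, without advancing time (a new reading comes with each control period).
- grab_frame(name): name is "scene" or "top"; returns a dict with "pixels" (480x640x3 uint8, red, green, blue), "depth" (480x640 float32, m along the optical axis (not along the pixel's ray), 0 where there is no reading), "intrinsics" (3x3 intrinsics, pixels), "position" and "rotation" of the camera in the world. Camera axes: x right, y down, z forward; pixel columns grow to the right and rows downward; lengths in m; the calibration is good to about 2 mm. A picture is of the moment at which its call begins.
- hand_in(): hands the job in, once; it reports no verdict.
The state is a dict: "time_s": time; "qpos": joint angles; "joint_velocities": joint speeds; "effort": joint torques, N m; "tcp_pos": TCP position; "orientation": TCP orientation; "force": force on the tool from outside, world axes, zero at the start; "ft_torque": the same for the moment, N m; "finger_gap": finger opening in m.
Only numpy, scipy, OpenCV 4.12 (cv2) and the standard library are available. Lean on these libraries where they do the work, as an engineer would, in place of code of your own. Each camera call takes 0.05 s, during which the arm holds its last target. There are 200 camera calls.

## Working session

There is one attempt and no reset: what is moved stays moved. The work goes in short steps, Python scripts to look and compute and a shell command to move; the robot and the scene stay as the last step left them, time stands still between calls to the robot, and variables do not carry over. Pictures are saved under pics/ and viewed, about 8 in all and at most 12, crops included, and the job is handed in when it is done.

```bash
mkdir -p pics; python3 - <<'E'
from cell import *
import cv2,numpy as np
o=get_obs();print({k:np.round(v,3) for k,v in o.items()})
for n in("top","scene"):
    f=grab_frame(n);cv2.imwrite(f"pics/{n}0.png",f["pixels"][:,:,::-1]);np.savez(f"pics/{n}0.npz",**f)
    print(n,f["intrinsics"],f["position"],f["rotation"])
E
```

```text
{'time_s': np.float64(0.0), 'qpos': array([-1.322,  0.159,  1.598, -0.   ,  1.386, -0.21 ]), 'joint_velocities': array([ 0.   , -0.   , -0.001, -0.   , -0.   , -0.   ]), 'effort': array([-2.0000e-03, -3.8556e+01, -3.2211e+01,  7.0000e-02,  3.8000e-02,
       -0.0000e+00]), 'tcp_pos': array([ 0.254, -0.515,  0.214]), 'orientation': array([-0.001,  0.974,  0.227, -0.   ]), 'force': array([-1.347, -0.797, -0.302]), 'ft_torque': array([-0.002,  0.01 ,  0.004]), 'finger_gap': np.float64(0.092)}
top [[436.9273219    0.         321.37940446]
 [  0.         436.9273219  243.13150435]
 [  0.           0.           1.        ]] [0.51756277 0.01722239 0.83408937] [ 0.05009328 -0.69897345  0.71150589 -0.05182801]
scene [[526.1167279    0.         318.0086947 ]
 [  0.         526.1167279  241.29647007]
 [  0.           0.           1.        ]] [ 0.91671328 -0.48979224  0.87368966] [-0.30116034  0.92273095  0.22803035 -0.07663035]
```

View pics/top0.png

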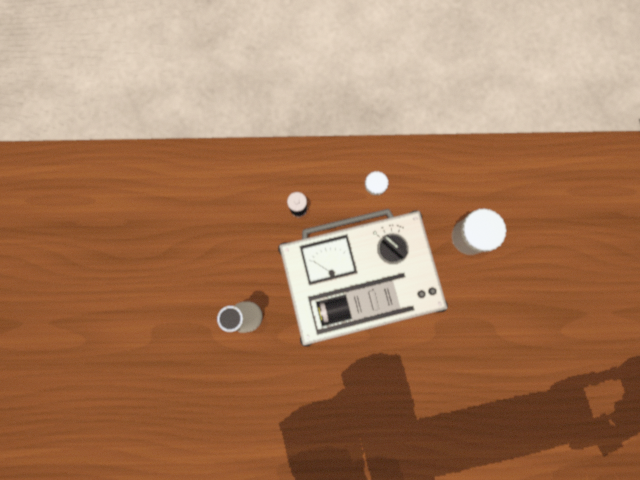

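View pics/scene0.png

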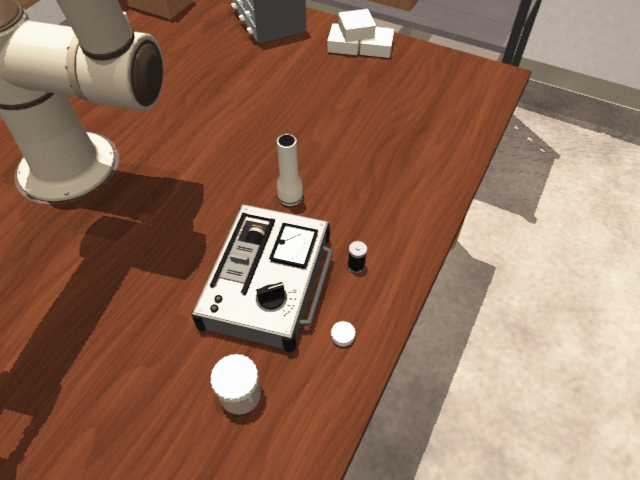

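The top view shows the tester panel with corners near (281,247), (420,212), (446,308) and (305,345). The knob is at (392,249), the half-open cover at (373,300), the torch at (230,318), the tub at (484,230), the cap at (377,183) and the spare cell at (297,203). The scene view agrees with this layout.

```bash
cat > h.py <<'E'
import numpy as np,cv2
from scipy.spatial.transform import Rotation as R
def Rm(f):
    q=np.array(f["rotation"]);return q if q.shape==(3,3) else R.from_quat(q,scalar_first=True).as_matrix()
def cloud(f):
    K=f["intrinsics"];d=f["depth"];v,u=np.mgrid[:480,:640]
    P=np.stack([(u-K[0,2])/K[0,0]*d,(v-K[1,2])/K[1,1]*d,d],-1)
    P=P@Rm(f).T+f["position"];P[d==0]=np.nan;return P
def ray(f,u,v,z):
    K=f["intrinsics"];r=Rm(f)@np.array([(u-K[0,2])/K[0,0],(v-K[1,2])/K[1,1],1]);p=np.array(f["position"])
    return p+r*(z-p[2])/r[2]
def tester(f):
    "centre and yaw of the panel"
    P=cloud(f);m=((abs(P[...,2]-.060)<.012)).astype(np.uint8)
    m=cv2.morphologyEx(m,cv2.MORPH_OPEN,np.ones((5,5)))
    c=max(cv2.findContours(m,0,1)[0],key=cv2.contourArea)
    pts=np.array([ray(f,*p,.060)[:2] for p in c[:,0].astype(float)])
    return cv2.minAreaRect((pts*1000).astype(np.float32))
def proj(f,p):
    q=(np.array(p)-f["position"])@Rm(f);k=f["intrinsics"]@q;return k[:2]/k[2]
E
python3 - <<'E'
from h import *
np.set_printoptions(precision=4,suppress=True)
for n in("top","scene"):
    f=dict(np.load(f"pics/{n}0.npz"));P=cloud(f)
    print(n,tester(f))
    m=(P[...,2]>.012)&(P[...,2]<.2)&(P[...,0]>.2)&(P[...,0]<.9)&(abs(P[...,1])<.4)
    k,l,s,c=cv2.connectedComponentsWithStats(m.astype(np.uint8))
    for i in range(1,k):
        if s[i,4]>60:
            q=P[l==i];print(c[i],s[i,4],q.min(0),q.max(0),np.median(q[q[:,2]>q[:,2].max()-.008],0))
f=dict(np.load("pics/top0.npz"))
for c in [(281,247),(420,212),(446,308),(305,345)]:print(ray(f,*c,.06))
g=cv2.resize(f["pixels"][190:360,270:460],None,fx=4,fy=4,interpolation=2);cv2.imwrite("pics/crop0.png",g[:,:,::-1])
E
```

```text
top ((568.4653930664062, -56.27801513671875), (186.26507568359375, 265.69244384765625), 12.999796867370605)
[376.3368 182.9409] 389 [ 0.7306 -0.1148  0.0122] [ 0.7743 -0.0735  0.0235] [ 0.7513 -0.0938  0.0193]
[297.1914 203.9171] 350 [0.6901 0.041  0.013 ] [0.7237 0.0738 0.0636] [0.7066 0.0574 0.0593]
[361.237  275.8452] 15477 [ 0.4498 -0.2066  0.0133] [0.6963 0.0928 0.0981] [ 0.6179 -0.1118  0.0943]
[479.3003 232.2621] 1778 [ 0.6087 -0.307   0.0122] [ 0.683  -0.2337  0.0868] [ 0.6451 -0.2703  0.0824]
[239.9528 317.5283] 1060 [0.4754 0.1278 0.0121] [0.5285 0.173  0.17  ] [0.5017 0.1545 0.166 ]
scene ((575.352294921875, -62.04179382324219), (186.47193908691406, 267.2578125), 13.044107437133789)
[288.6652 169.7399] 1338 [0.4796 0.1252 0.0121] [0.5314 0.1737 0.1677] [0.5052 0.1525 0.164 ]
[265.3384 276.7917] 13437 [ 0.4521 -0.2081  0.012 ] [0.6992 0.0907 0.0961] [ 0.621  -0.1133  0.0927]
[357.3475 254.4917] 423 [0.6925 0.0396 0.0121] [0.7267 0.0759 0.0627] [0.7105 0.057  0.0574]
[343.0984 332.5316] 427 [ 0.733  -0.1154  0.0124] [ 0.7763 -0.0725  0.0223] [ 0.7549 -0.095   0.018 ]
[236.3551 382.6594] 2202 [ 0.6109 -0.3083  0.0123] [ 0.6857 -0.2336  0.0852] [ 0.6497 -0.2727  0.0811]
[0.6243 0.0866 0.06  ]
[ 0.6838 -0.1651  0.06  ]
[ 0.5112 -0.2021  0.06  ]
[0.4523 0.0458 0.06  ]
```

View pics/crop0.png

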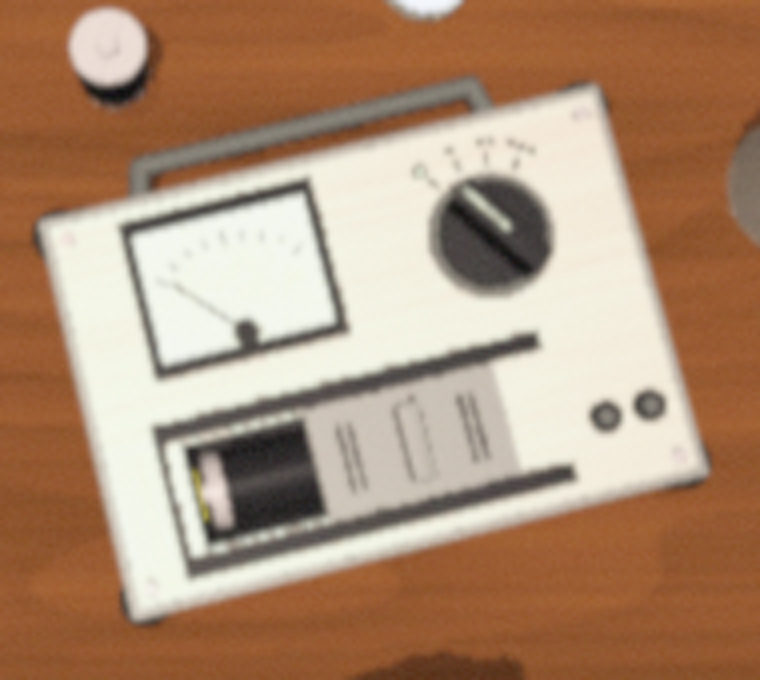

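```bash
cat >> h.py <<'E'
def go(p,yaw,o=None):
    "shift (cm) and turn to TCP p with tool x at world yaw, tool down"
    from cell import get_obs
    o=o or get_obs();A=R.from_quat(o["orientation"],scalar_first=True)
    B=R.from_matrix([[np.cos(yaw),np.sin(yaw),0],[np.sin(yaw),-np.cos(yaw),0],[0,0,-1]])
    return np.round(A.inv().apply(np.array(p)-o["tcp_pos"])*100,2),np.round((A.inv()*B).as_rotvec(),3)
E
python3 - <<'E'
from h import *
np.set_printoptions(precision=4,suppress=True)
c,s=np.cos(.228),np.sin(.228);T=np.array([[c,-s],[s,c]])
for n in("top","scene"):
    f=dict(np.load(f"pics/{n}0.npz"));P=cloud(f);z=P[...,2]
    k=P[(z>.088)&(z<.105)&(abs(P[...,0]-.62)<.05)&(abs(P[...,1]+.112)<.05)]
    kr=cv2.minAreaRect((k[:,:2]*1000).astype(np.float32));print(n,"knob",k[:,:2].mean(0),kr)
    t0=kr[0]/np.array(1000)-T@[.035,-.065];print("tester from knob",t0)
    L=(P[...,:2]-t0)@T
    m=(abs(L[...,0]+.045)<.02)&(z>.0715)&(z<.09)&(abs(L[...,1])<.11)
    q=L[m];print("rib local",len(q),q.min(0),q.max(0),q.mean(0),"z",np.median(z[m]))
f=dict(np.load("pics/top0.npz"));print("rib ray",ray(f,373.5,300,.0795))
E
```

```text
top knob [ 0.6176 -0.1117] ((617.7257690429688, -112.09919738769531), (47.64458084106445, 12.553373336791992), 47.32969665527344)
tester from knob [ 0.5689 -0.0567]
rib local 125 [-0.0619 -0.012 ] [-0.0281 -0.0014] [-0.0451 -0.0062] z 0.07987665638799335
scene knob [ 0.621  -0.1133] ((620.3955688476562, -112.55155944824219), (48.082618713378906, 14.22183895111084), 46.69517135620117)
tester from knob [ 0.5716 -0.0571]
rib local 113 [-0.0619 -0.0133] [-0.0277  0.0009] [-0.0442 -0.0078] z 0.07735813806124225
rib ray [ 0.5272 -0.0731  0.0795]
```

```bash
python3 -c "
from h import *
print(go([.5285,-.074,.12],.228),go([.5285,-.074,.214],.228))"
```

```text
(array([ 44.09, -27.39,   9.43]), array([-0.002, -0.   ,  0.231])) (array([ 4.41e+01, -2.74e+01,  3.00e-02]), array([-0.002, -0.   ,  0.231]))
```

```bash
python3 -m inch '[5,-3,0,0,0,0.03,0.4, 10,-6,0,0,0,0.06,0.4, 15,-9,0,0,0,0.1,0.4, 20,-12,0,0,0,0.13,0.4, 25,-15,0,0,0,0.15,0.4]' 10; python3 -c "
from h import *
print(go([.5285,-.074,.12],.228))"
```

```text
time_s: 0.72
tcp_pos: [0.4129, -0.2685, 0.2143]
orientation: [-0.0, 0.988, 0.153, -0.0]
force: [-0.3, -0.3, -0.5]
finger_gap: 0.0439
(array([ 16.91, -15.03,   9.43]), array([-0.  ,  0.  ,  0.08]))
```

```bash
python3 -m inch '[4.5,-4,0,0,0,0.03,0.4, 9,-8,2,0,0,0.06,0.4, 13,-11.5,4.5,0,0,0.08,0.4, 16.9,-15,7,0,0,0.08,0.4, 16.9,-15,9,0,0,0.08,0.4]'; python3 - <<'E'
from h import *
from cell import *
print(go([.5285,-.074,.069],.228))
f=grab_frame("scene");cv2.imwrite("pics/s1.png",cv2.resize(f["pixels"][140:380,160:480],None,fx=2.5,fy=2.5)[:,:,::-1])
E
```

```text
time_s: 1.35
tcp_pos: [0.5281, -0.0727, 0.123]
orientation: [-0.001, 0.993, 0.117, -0.001]
force: [0.3, -0.6, 0.6]
finger_gap: 0.0367
(array([0.01, 0.15, 5.4 ]), array([-0.002,  0.001,  0.006]))
```

View pics/s1.png

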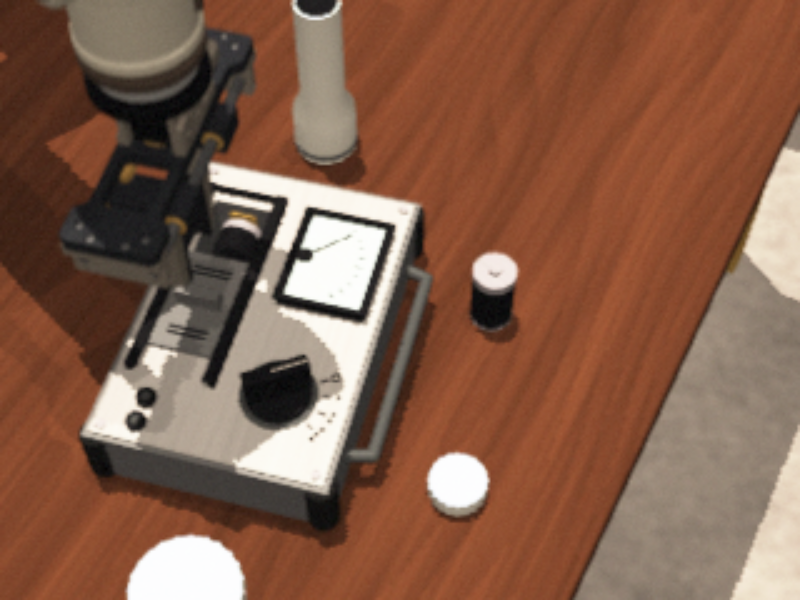

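The gripper is above the rib, which shows at (205,285), with a finger on either side along the slide direction. Everything else is untouched. I'll go down and grip lightly.

```bash
python3 -m inch '[0,0.1,1.5,0,0,0,0.4, 0,0.15,3,0,0,0,0.4, 0,0.15,4.3,0,0,0,0.4, 0,0.15,5.2,0,0,0,0.4, 0,0.15,5.2,0,0,0,0.4]' 8; python3 -m inch '[0,0,0,0,0,0,0.25, 0,0,0,0,0,0,0.15, 0,0,0,0,0,0,0, 0,0,0,0,0,0,0, 0,0,0,0,0,0,0]' 8;python3 -c "
from h import *
c,s=np.cos(.228),np.sin(.228)
a=np.array([.5275,-.0732])
print(go([*(np.array([.570,-.057])+[-.045*c-.055*s,-.045*s+.055*c]),.069],.228))"
```

```text
time_s: 2.02
tcp_pos: [0.5276, -0.0775, 0.0718]
orientation: [-0.0, 0.993, 0.114, -0.001]
force: [-0.4, -0.6, -0.8]
finger_gap: 0.0368
time_s: 2.65
tcp_pos: [0.5285, -0.0775, 0.0731]
orientation: [0.0, 0.993, 0.114, 0.0]
force: [-0.8, 1.8, 4.3]
finger_gap: 0.0099
(array([ 0.01, -6.56,  0.41]), array([ 0.   , -0.001,  0.001]))
```

```bash
python3 -m inch '[0,-1,0,0,0,0,0, 0,-2.2,0,0,0,0,0, 0,-3.4,0,0,0,0,0, 0,-4.6,0,0,0,0,0, 0,-5.4,0,0,0,0,0]' 12;  python3 -m inch '[0,-0.1,0,0,0,0,0, 0,-0.2,0,0,0,0,0, 0,-0.3,0,0,0,0,0, 0,-0.4,0,0,0,0,0, 0,-0.4,0,0,0,0,0]';python3 -c "
from h import *
c,s=np.cos(.228),np.sin(.228)
print(go([*(np.array([.570,-.057])+[-.045*c-.055*s,-.045*s+.055*c]),.069],.228))"
```

```text
time_s: 3.28
tcp_pos: [0.5162, -0.024, 0.0731]
orientation: [0.0, 0.993, 0.114, 0.001]
force: [1.9, -2.0, 4.5]
finger_gap: 0.0102
time_s: 3.9
tcp_pos: [0.5154, -0.0205, 0.0731]
orientation: [0.0, 0.993, 0.114, 0.001]
force: [2.5, -1.4, 6.0]
finger_gap: 0.0101
(array([-0.  , -0.71,  0.41]), array([ 0.   , -0.001,  0.001]))
```

```bash
python3 -m inch '[0,-0.1,0,0,0,0,0, 0,-0.2,0,0,0,0,0, 0,-0.3,0,0,0,0,0, 0,-0.4,0,0,0,0,0, 0,-0.4,0,0,0,0,0]'; python3 -m inch '[0,-0.05,0,0,0,0,0, 0,-0.1,0,0,0,0,0, 0,-0.15,0,0,0,0,0, 0,-0.2,0,0,0,0,0, 0,-0.2,0,0,0,0,0]'
```

```text
time_s: 4.53
tcp_pos: [0.5144, -0.0166, 0.0731]
orientation: [-0.0, 0.993, 0.114, 0.001]
force: [1.6, -1.4, 5.0]
finger_gap: 0.0098
time_s: 5.15
tcp_pos: [0.514, -0.0148, 0.073]
orientation: [0.0, 0.993, 0.114, 0.001]
force: [2.3, -1.5, 5.5]
finger_gap: 0.0101
```

```bash
python3 -m inch '[0,-0.05,0,0,0,0,0, 0,-0.1,0,0,0,0,0, 0,-0.15,0,0,0,0,0, 0,-0.2,0,0,0,0,0, 0,-0.2,0,0,0,0,0]'; python3 -m inch '[0,-0.05,0,0,0,0,0, 0,-0.1,0,0,0,0,0, 0,-0.15,0,0,0,0,0, 0,-0.2,0,0,0,0,0, 0,-0.2,0,0,0,0,0]'
```

```text
time_s: 5.78
tcp_pos: [0.5136, -0.0128, 0.0731]
orientation: [0.0, 0.993, 0.114, 0.001]
force: [1.7, -1.5, 5.8]
finger_gap: 0.0093
time_s: 6.4
tcp_pos: [0.5135, -0.0126, 0.0731]
orientation: [0.002, 0.993, 0.114, 0.001]
force: [1.9, -5.9, 4.1]
finger_gap: 0.0103
```

```bash
python3 -m inch '[0,-0.05,0,0,0,0,0, 0,-0.1,0,0,0,0,0, 0,-0.15,0,0,0,0,0, 0,-0.15,0,0,0,0,0, 0,-0.15,0,0,0,0,0]'; python3 -m inch '[0,0.25,0,0,0,0,0, 0,0.25,0,0,0,0,0.15, 0,0.25,0,0,0,0,0.3, 0,0.25,0,0,0,0,0.3, 0,0.25,-1,0,0,0,0.3]'
```

```text
time_s: 7.02
tcp_pos: [0.5135, -0.0125, 0.0731]
orientation: [0.003, 0.993, 0.114, 0.001]
force: [3.3, -13.0, 2.7]
finger_gap: 0.0097
time_s: 7.65
tcp_pos: [0.5117, -0.0117, 0.0818]
orientation: [-0.001, 0.993, 0.114, -0.001]
force: [0.6, 0.0, 0.4]
finger_gap: 0.0277
```

```bash
python3 -m inch '[0,0,-2,0,0,0,0.4, 0,0,-4,0,0,0,0.4, 0,0,-5,0,0,0,0.4, 0,0,-5,0,0,0,0.4, 0,0,-5,0,0,0,0.4]' 45; python3 -c "
from h import *
print(go([.6188,-.112,.13],.820))"
```

```text
time_s: 8.28
tcp_pos: [0.5123, -0.0121, 0.1319]
orientation: [-0.0, 0.993, 0.114, -0.001]
force: [-0.3, 0.3, -0.1]
finger_gap: 0.0368
(array([ 8.1 , 12.14,  0.17]), array([-0.001,  0.001, -0.591]))
```

```bash
python3 -m inch '[2,3,0,0,0,-0.14,0.4, 4,6,0,0,0,-0.28,0.4, 6,9,0,0,0,-0.42,0.4, 7.6,11.4,0,0,0,-0.54,0.4, 8.1,12.1,0,0,0,-0.59,0.4]'; python3 - <<'E'
from h import *
from cell import *
np.set_printoptions(precision=4,suppress=True)
print(go([.6188,-.112,.072],.820))
f=grab_frame("scene");g=grab_frame("top")
a=cv2.resize(f["pixels"][180:360,170:370],(800,600)[:1]*1+(600,)) if 0 else cv2.resize(f["pixels"][190:350,180:360],(540,480))
cv2.imwrite("pics/s2.png",a[:,:,::-1])
P=cloud(f);z=P[...,2];c,s=np.cos(.228),np.sin(.228)
L=(P[...,:2]-[.5716,-.0571])@np.array([[c,-s],[s,c]])
m=(abs(L[...,0]+.045)<.02)&(z>.0715)&(z<.09)&(abs(L[...,1])<.11)
print(len(L[m]),L[m].mean(0),L[m].min(0),L[m].max(0))
E
```

```text
time_s: 8.9
tcp_pos: [0.6195, -0.1129, 0.1312]
orientation: [-0.001, 0.917, 0.398, -0.001]
force: [-0.2, 0.0, -0.0]
finger_gap: 0.0368
(array([ 0.02, -0.11,  5.92]), array([-0.001,  0.001, -0.   ]))<stdin>:11: RuntimeWarning: Mean of empty slice.
  ret = um.true_divide(
Traceback (most recent call last):
ValueError: zero-size array to reduction operation minimum which has no identity
```

View pics/s2.png

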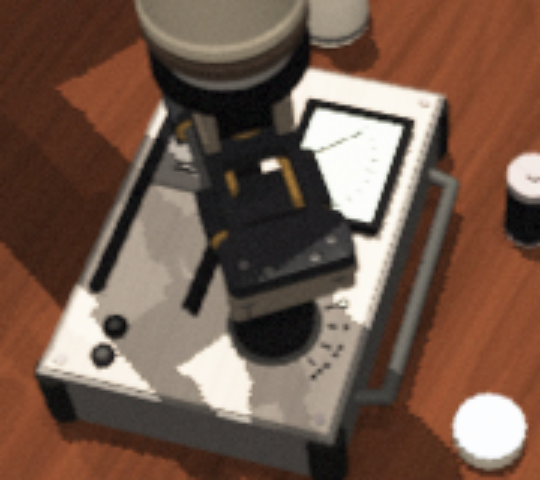

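The gripper is over the knob (skirt at (275,335)) with its jaws across the bar. The arm hides most of the cover; its rear edge shows near (180,185), far toward the shut end. Next I'll descend and grip.

```bash
python3 -m inch '[0,-0.1,1.5,0,0,0,0.4, 0,-0.1,3,0,0,0,0.4, 0,-0.1,4.5,0,0,0,0.4, 0,-0.1,5.8,0,0,0,0.4, 0,-0.1,5.8,0,0,0,0.4]'; python3 -m inch '[0,0,0,0,0,0,0.25, 0,0,0,0,0,0,0.15, 0,0,0,0,0,0,0, 0,0,0,0,0,0,0, 0,0,0,0,0,0,0]' 30;python3 -c "
from cell import *
o=get_obs();print(o['qpos'],o['ft_torque'])"
```

```text
time_s: 9.62
tcp_pos: [0.6174, -0.1106, 0.0728]
orientation: [-0.001, 0.917, 0.398, -0.001]
force: [0.2, 0.7, -0.6]
finger_gap: 0.0366
time_s: 10.25
tcp_pos: [0.6195, -0.1117, 0.0754]
orientation: [0.001, 0.917, 0.398, 0.001]
force: [4.3, -3.7, 0.3]
finger_gap: 0.0119
[-3.69897721e-01  4.28974203e-01  1.55315969e+00 -3.19003598e-04
  1.15670790e+00  3.82392326e-01] [-0.51569848 -0.60987584 -0.05246497]
```

```bash
python3 -m inch '[0,0,0,0,0,0.1,0, 0,0,0,0,0,0.2,0, 0,0,0,0,0,0.3,0, 0,0,0,0,0,0.4,0, 0,0,0,0,0,0.5,0]' 50;python3 -c "
from cell import *
import numpy as np
o=get_obs();print(np.round(o['qpos'],3),o['ft_torque'],2*np.arctan2(o['orientation'][2],o['orientation'][1]))"
```

```text
time_s: 10.88
tcp_pos: [0.6194, -0.1115, 0.0754]
orientation: [0.001, 0.988, 0.157, 0.001]
force: [2.9, -2.2, 0.7]
finger_gap: 0.012
[-0.37   0.429  1.553 -0.     1.157  0.885] [-0.27339528 -0.54358059  0.16215761] 0.3158813086038093
```

```bash
python3 -m inch '[0,0,0,0,0,0.12,0, 0,0,0,0,0,0.24,0, 0,0,0,0,0,0.36,0, 0,0,0,0,0,0.48,0, 0,0,0,0,0,0.6,0]' 50; python3 -m inch '[0,0,0,0,0,0.03,0, 0,0,0,0,0,0.06,0, 0,0,0,0,0,0.09,0, 0,0,0,0,0,0.1,0, 0,0,0,0,0,0.1,0]' 50;python3 - <<'E'
from cell import *
from h import *
o=get_obs();print(np.round(o['qpos'],3),o['ft_torque'],2*np.arctan2(o['orientation'][2],o['orientation'][1]))
for n in("top","scene"):
    f=grab_frame(n);np.savez(f"pics/{n}3.npz",**f)
    a=f["pixels"][195:360,275:475] if n=="top" else f["pixels"][190:355,180:380]
    cv2.imwrite(f"pics/{n}3.png",cv2.resize(a,None,fx=4,fy=3.6,interpolation=2)[:,:,::-1])
E
```

```text
time_s: 11.5
tcp_pos: [0.6193, -0.1111, 0.0754]
orientation: [-0.0, 0.99, -0.142, 0.001]
force: [3.8, -1.4, 2.1]
finger_gap: 0.0116
time_s: 12.12
tcp_pos: [0.6193, -0.111, 0.0754]
orientation: [-0.0, 0.982, -0.189, 0.001]
force: [3.9, 1.2, 6.4]
finger_gap: 0.0119
[-3.690e-01  4.290e-01  1.553e+00  1.000e-03  1.158e+00  1.582e+00] [ 0.2419319  -0.93865496  0.16204379] -0.38106176958490706
```

View pics/top3.png

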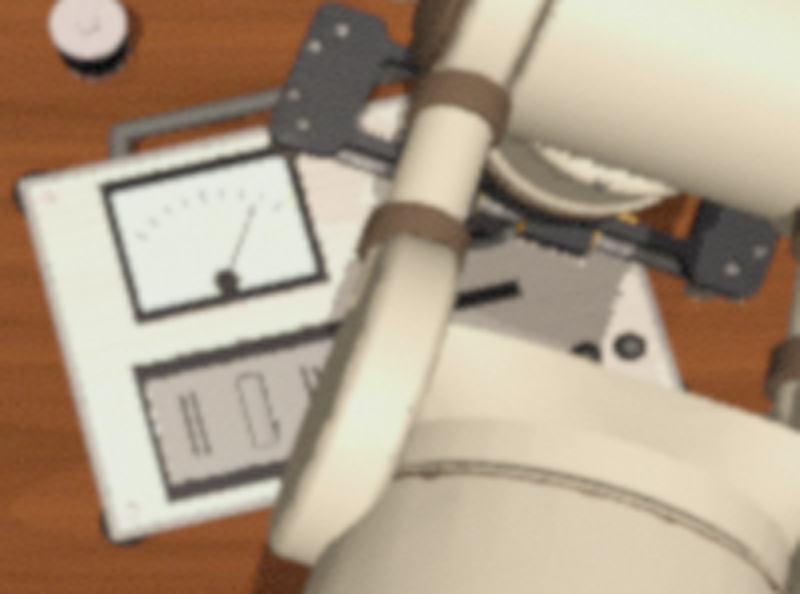

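View pics/scene3.png

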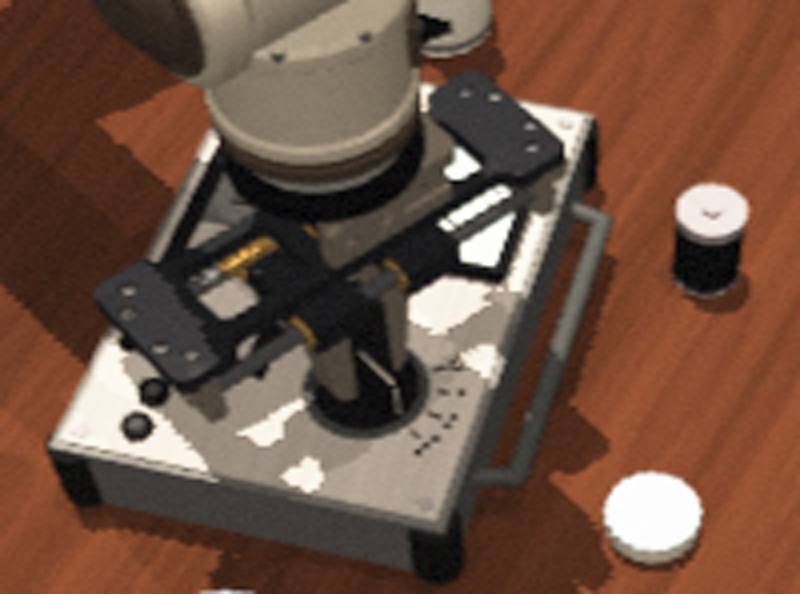

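```bash
python3 - <<'E'
from h import *
f=dict(np.load("pics/scene3.npz"));f0=dict(np.load("pics/scene0.npz"))
def fit(f,p0,box):
    u0,v0,u1,v1=box;g=f["pixels"].astype(int).min(-1)[v0:v1,u0:u1]
    m=g>g.min()*.5+g.max()*.5 if p0 is None else g>p0
    k,l,s,c=cv2.connectedComponentsWithStats(m.astype(np.uint8));print(s[1:,:])
    for i in range(1,k):
        if 5<=s[i,4]<200:
            v,u=np.where(l==i);q=np.array([ray(f,a+u0,b+v0,.094)[:2] for a,b in zip(u,v)])
            d=np.linalg.svd(q-q.mean(0))[2][0];d=d*np.sign(d[0]);print(i,q.mean(0),np.arctan2(d[1],d[0]),"sel",.228+.59-np.arctan2(d[1],d[0]))
fit(f,105,(267,283,283,308))
for a,b in [((362,352),(398,412))]:
    p,q=[ray(f,180+x/4,190+y/3.6,.094) for x,y in(a,b)];d=q-p;print("line",p,q,np.arctan2(d[1],d[0]))
fit(f0,105,(255,280,290,300))
# needle angle local (top)
c,s=np.cos(.228),np.sin(.228);T=np.array([[c,-s],[s,c]])
t0=dict(np.load("pics/top0.npz"));t3=dict(np.load("pics/top3.npz"))
for n,f,a,b in [("off",t0,(247/4+270,333/4+190),(165/4+270,280/4+190)),("now",t3,(228/4+275,282/3.6+195),(254/4+275,207/3.6+195))]:
    d=(ray(f,*b,.071)-ray(f,*a,.071))[:2]@T;print(n,"needle deg left of up",np.degrees(np.arctan2(d[1],d[0])))
E
```

```text
[[15  0  1  4  4]
 [ 8 10  1  1  1]
 [10 12  1  1  1]]
line [ 0.62114415 -0.11248878  0.094     ] [ 0.65145848 -0.1335825   0.094     ] -0.6079239142933128
[[  0   0  35  20 306]]
off needle deg left of up 42.971358628943776
now needle deg left of up -31.589323678399385
```

The top view shows the cover's front edge against the end of the bay at (150,420), with its rib at (257,410), so it is shut. The needle has risen to (254,207). In the scene view the pointer is between the jaws, near (380,385). I'll enlarge it to check the angle.

```bash
python3 - <<'E'
from h import *
f=dict(np.load("pics/scene3.npz"));a=f["pixels"][268:322,250:310].copy()
a=cv2.resize(a,None,fx=11,fy=11,interpolation=cv2.INTER_CUBIC)
c0=np.array([.6207,-.113])
for sel,col in((.79,(255,0,0)),(1.18,(0,255,0)),(1.24,(255,255,0))):
    y=.228+.59-sel;d=np.array([np.cos(y),np.sin(y)])
    for r0,r1,z in((.024,.033,.067),):
        p=[tuple(int(t) for t in ((proj(f,[*(c0+r*d),z])-[250,268])+.5)*11) for r in(r0,r1)]
        cv2.line(a,*p,col,1)
cv2.imwrite("pics/c4.png",a[:,:,::-1])
E
```

```text
(no output)
```

View pics/c4.png

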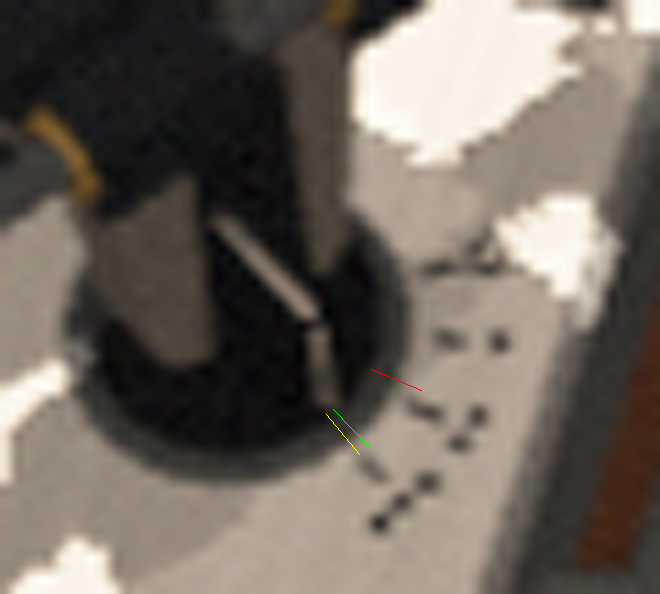

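```bash
python3 - <<'E'
from h import *
f=dict(np.load("pics/scene3.npz"))
p,q=[ray(f,250+x/11-.5,268+y/11-.5,.0945) for x,y in((218,217),(318,313))];d=q-p
print(p,q,np.arctan2(d[1],d[0]),"sel",.818-np.arctan2(d[1],d[0]))
E
```

```text
[ 0.61895801 -0.11272865  0.0945    ] [ 0.64164067 -0.12041435  0.0945    ] -0.32669467512462425 sel 1.144694675124624
```

```bash
S='from cell import *
import numpy as np
o=get_obs();print(o["ft_torque"].round(3),(2*np.arctan2(o["orientation"][2],o["orientation"][1])).round(4),o["effort"][5])'; python3 -c "$S"; python3 -m inch '[0,0,0,0,0,0.01,0, 0,0,0,0,0,0.015,0, 0,0,0,0,0,0.015,0, 0,0,0,0,0,0.015,0, 0,0,0,0,0,0.015,0]' 50; python3 -c "$S";  python3 -m inch '[0,0,0,0,0,0.01,0, 0,0,0,0,0,0.015,0, 0,0,0,0,0,0.015,0, 0,0,0,0,0,0.015,0, 0,0,0,0,0,0.015,0]' 50; python3 -c "$S"
```

```text
[ 0.127 -0.836  0.176] -0.381 0.1755994325503707
time_s: 12.85
tcp_pos: [0.6194, -0.1111, 0.0754]
orientation: [-0.0, 0.98, -0.197, 0.001]
force: [4.8, 1.1, 5.4]
finger_gap: 0.0116
[ 0.218 -0.867  0.173] -0.396 0.18987942952662706
time_s: 13.48
tcp_pos: [0.6193, -0.111, 0.0754]
orientation: [-0.0, 0.979, -0.204, 0.001]
force: [4.4, -0.7, 5.2]
finger_gap: 0.0114
[ 0.145 -0.89   0.186] -0.4109 0.19802870694547892
```

```bash
python3 - <<'E'
from h import *
from cell import *
f=grab_frame("scene");t=grab_frame("top")
a=cv2.resize(f["pixels"][268:322,250:310],(600,540),interpolation=cv2.INTER_CUBIC)
b=cv2.resize(t["pixels"][225:345,275:365],(200,267),interpolation=2)
o=np.zeros((540,800,3),np.uint8);o[:,:600]=a;o[:267,600:]=b
cv2.imwrite("pics/f5.png",o[:,:,::-1]);np.savez("pics/scene5.npz",**f)
for n,g,z0 in(("top",t,0),("scene",f,0)):
    P=cloud(g)
    for k,(x,y,zt) in dict(torch=(.5035,.1535,.165),tub=(.647,-.2715,.082),cap=(.753,-.0945,.019),spare=(.7085,.057,.06)).items():
        m=(abs(P[...,2]-zt)<.006)&(np.hypot(P[...,0]-x,P[...,1]-y)<.05)
        print(n,k,m.sum(),np.round(np.median(P[m],0),4) if m.any() else "")
E
```

```text
top torch 507 [0.5017 0.1543 0.166 ]
top tub 0 
top cap 325 [ 0.753  -0.091   0.0192]
top spare 268 [0.7064 0.0573 0.0592]
scene torch 0 
scene tub 1644 [ 0.6498 -0.2726  0.081 ]
scene cap 414 [ 0.7549 -0.0951  0.018 ]
scene spare 217 [0.7102 0.0567 0.0575]
```

View pics/f5.png

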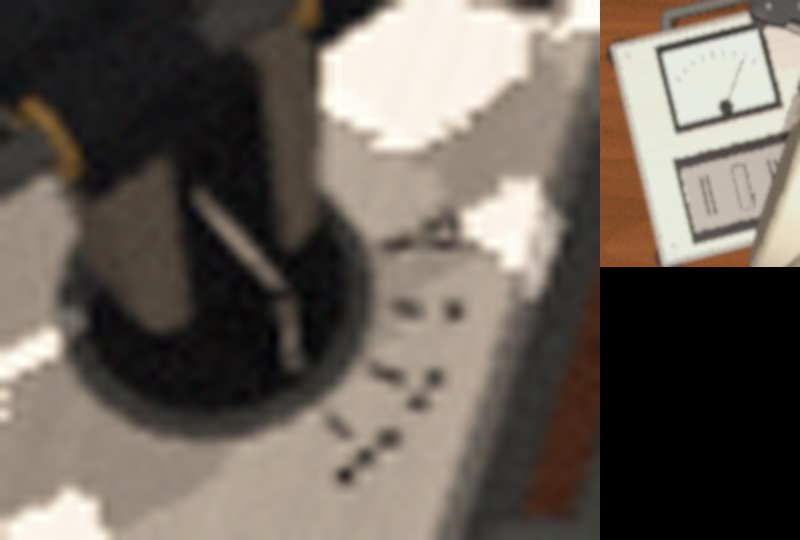

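```bash
python3 - <<'E'
from h import *
f=dict(np.load("pics/scene5.npz"));c0=np.array([.6207,-.113])
def at(x,y,z): return ray(f,250+x/10-.5,268+y/10-.5,z)[:2]
def sel(d): return .818-np.arctan2(d[1],d[0])
print("top line",sel(at(287,287,.0945)-at(197,193,.0945)),"tip",sel(at(287,287,.0945)-c0), at(287,287,.0945)-c0)
print("base",sel(at(292,368,.067)-c0))
for n,(x,y) in dict(t0=(398,243),t1=(407,308),t2=(388,374),t3=(340,427)).items():print(n,sel(at(x,y,.060)-c0))
E
python3 -m inch '[0,0,0,0,0,0,0, 0,0,0,0,0,0,0, 0,0,0,0,0,0,0, 0,0,0,0,0,0,0, 0,0,0,0,0,0,0]' 50; python3 -c 'from cell import *
o=get_obs();print(o["ft_torque"],o["effort"][5])'
```

```text
top line 1.1842334021704268 tip 1.1839279585709903 [ 0.02086895 -0.00799669]
base 1.2227445184746086
t0 -0.04609016117629938
t1 0.36338266969210453
t2 0.7769730157464956
t3 1.1771386878209722
time_s: 14.2
tcp_pos: [0.6193, -0.111, 0.0754]
orientation: [-0.0, 0.979, -0.204, 0.001]
force: [4.5, -0.5, 7.0]
finger_gap: 0.0117
[ 0.24598195 -0.9049565   0.18770533] 0.1978172454982996
```

The selector reads about 1.18–1.22 by three separate pointer fits, and the third tick reads 1.177 by the same method. The hold is steady, the cover is shut, and the bystanders haven't moved. I'm handing in.

```bash
python3 -c 'from cell import *
print(hand_in())'
```

```text
the job is handed in; nothing more can be done
None
```

I slid the bay cover shut, then turned the selector clockwise to the third click. I handed the job in at about 14 s with the gripper still holding it there at a 50 N grip setting.

- **Cover:** it stopped moving and the push rose to about 13 N, so it was against its end stop. The last top view still shows it shut, though the arm hides the part of it away from the end stop.
- **Selector angle:** pointer fits in the last image gave 1.18, 1.18 and 1.22 rad, against 1.177 for the three-dot tick. The wrist had turned 1.23 rad. The readings differ by up to about 0.05 rad, and an earlier fit, before the final 0.03 rad nudge, read 1.14 when the wrist read 1.20.
- **Hold:** about 0.19 N m and steady in the final check. The torque was still rising with angle, which fits the selector being just past the click and short of the 1.24 stop.
- **Bystanders:** the spare cell, torch and tub matched their starting positions within 1 mm, each in the views where it was visible. The cap matched in the scene view. Its top-view position differed by about 3 mm with fewer points, probably because the arm partly hid it.

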